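# Return the long driver bit to its holster tube

### The arm

A 7-joint arm with a two-finger parallel gripper is mounted at the origin on the work surface. World frame = base frame: x ahead of the robot, y to its left, z up, the work surface at z = 0. Lengths are in m, angles in rad, forces in N, time in s.
With the tool pointing down it reaches from about 0.425 to 0.875 m from the base axis. Payload 4.7 kg.
Tool frame: the origin (TCP) lies midway between the tips of the shut fingers; the grasp point (between the pads) lies 19 mm behind it; z points along the fingers, y is the line along which they close (so a half turn about z gives the same grasp; the last joint's range is limited). The gripper opens to 87 mm and grips with 3 to 60 N. Pads are 19 mm wide; open, the fingers measure 117 mm over their backs; the gripper's body (75 mm by 190 mm) begins 51 mm behind the grasp point.
Start: joints at [1.228, 0.321, -0.07, 1.45, 0.023, 1.371, -0.057], TCP at [0.227, -0.609, 0.184] pointing down, gripper open.
Joint ranges: [-2.86, 2.86], [-0.3, 2.09], [-1.38, 1.24], [0.06, 2.45], [-1.56, 4.7], [0.09, 2.05], [-2.69, 2.69]. Speed limits (rad/s): [2.57, 2.57, 3.14, 3.14, 3.14, 3.14, 3.14].

### API

Orientations are given as a rotation vector (axis times angle).
In Python, from bench import ctrl gives the robot as it stands. The module is installed in compiled form; this text tells all that it offers.
- The arm moves only by the tool carry_out, never from a script. Its argument "steps" is a list of rows, each a list of 7 numbers: the turn, a rotation vector about the world's x, y, z in degrees, then the shift along the world's x, y, z in cm, then the opening, from 0 (shut) to 1 (fully open). A call has 1 to 12 rows; each row is the pose to reach, as a shift and turn from the pose commanded when the call began; what a row does not reach only later rows make up. A row lasts 1/10 s, in which the tool goes at most 50 mm and 8.59 degrees, less where a joint would pass 70% of its speed; a pose out of reach is approached as far as the arm can. A call with a gripper value outside its range is refused whole. The fingers move at their own pace and stop on an object; "squeeze" is the grip in N (left out, the last holds). Time passes only in rows, so rows that repeat a pose let the fingers close. It gives the time, the measured TCP pose, the force, the opening and the grip force at its end, in the units of the state.
- ctrl.get_state(): the state, without advancing time (a new reading comes with each control period).
- ctrl.get_image(name): name is "scene" or "top" or "wrist"; returns a dict with "pixels" (420x560x3 uint8, red, green, blue), "camera_matrix" (3x3 intrinsics, pixels), "k1" (the pictures are not rectified: a ray, as slopes to the right and down, at radius r is drawn at 1 + k1 r^2 times it, then the intrinsics apply), "cam_to_world" (4x4, takes a point from camera to world coordinates); the wrist camera has in their place "T_tool_cam" (4x4, takes a point from camera to tool coordinates, whose origin is the TCP and whose axes are the flange's). Camera axes: x right, y down, z forward; pixel columns grow to the right and rows downward; lengths in m; the calibration is good to about 2 mm. A picture is of the moment at which its call begins: read the wrist's pose just before it. There is no depth.
- ctrl.close_job(): hands the job in; it is judged then, once.
The state is a dict: "time": time; "joint_positions": joint angles; "qd": joint speeds; "joint_torque": joint torques, N m; "position": TCP position; "tool_rot": TCP orientation; "ft_force": force on the tool from outside, world axes, zero at the start; "torque": the same for the moment, N m; "grip_width": opening from 0.0 (shut) to 1.0 (fully open); "grip_force": force on a finger pad.
Only numpy, scipy, OpenCV 4.12 (cv2) and the standard library are available. Lean on these libraries where they do the work, as an engineer would, in place of code of your own. Each camera call takes 0.05 s, during which the arm holds its last target. There are 200 camera calls.

### The job

Put the long driver bit away: draw it out of the steel block it stands in and push it down into the narrower of the two upright tubes until its collar sits on the tube's rim. A stiff plunger inside the tube stops it short at first, so it has to be pressed fully home; then let go. Leave the deep socket, the bolt tray and the nutrunner where they are.

Things in the scene. Friction and masses are not known exactly. Their poses are not given: they have to be found in the camera images.
- bit: Loose steel driver bit, 150 mm long, 150 g, upright at the start with 40 mm of shank in the block. Origin at the centre of its lower tip, z along it to the head. Round shank 12 mm in diameter (8 mm at the tip, tapered over 6 mm) up to 95 mm; collar 28 mm in diameter from 95 to 99 mm; ribbed round head 24 mm in diameter from 99 to 150 mm, to be gripped.
- bit_collar (a point): Centre of the underside of the bit's collar, 95 mm above its tip; axes as the bit's.
- bit_grip (a point): Point on the bit's axis 128 mm above its tip, at mid-height of the head: the place to grip.
- block: Steel joint block fixed to the bench, 80 x 60 x 50 mm (x, y, z), origin at the centre of its underside; a round hole 14 mm in diameter and 40 mm deep goes down from the middle of its top, where the bit stands at the start. Two 7 mm high screw heads on its top.
- narrow_tube: Upright aluminium tube fixed to the bench, 32 mm outside and 20 mm inside diameter, rim 115 mm above the bench, wall 6 mm, on a round dark flange 76 mm in diameter and 5 mm thick with four bolts. Origin at the centre of its underside, z up.
- narrow_tube_mouth (a point): Centre of the narrow tube's open top, at rim height (115 mm above the bench).
- plunger (a joint): Slide of the dark rubber plunger inside the narrow tube, m: 0 is fully up (its top 80 mm below the rim), growing as it is pressed down to 0.018. It has no spring: it stays where it is pushed and resists with about 12 N. With the bit's collar on the rim it reads about 0.015.
- wide_tube: The other tube, alike but 52 mm outside and 40 mm inside diameter, flange 96 mm in diameter, rim also 115 mm high, empty. Not for this bit. Origin at the centre of its underside.
- socket: Bystander: dark deep impact socket standing on the bench, 40 mm in diameter, 80 mm high; origin at the centre of its underside.
- bolt_tray: Bystander: grey open tray of bolts, 120 x 150 x 40 mm; origin at the centre of its underside.
- nutrunner: Bystander: pistol-grip nutrunner lying on its side, about 185 x 180 mm and 55 mm high; body along its y, grip towards its +x; origin under the middle of its body, at bench height.
Not all that is in view belongs to the job. Leave any purple look-alike of the bit alone.

How it is judged:
By the outcome, as a careful person would: the job done as asked, in the order asked, and still so for the second after the job is handed in, with the robot touching nothing.
It also fails if it takes over 40 s, if anything falls off the work surface, if the arm or the gripper's body presses on something with over 40 N, if the wrist force passes 120 N, or if a joint passes its speed limit or range.

## Working session

There is one attempt and no reset: what is moved stays moved. The work goes in short steps, Python scripts to look and compute and a tool call to move; the robot and the scene stay as the last step left them, time stands still between calls to the robot, and variables do not carry over. Pictures are saved under pics/ and viewed, at most 10 in all, crops included, and the job is handed in when it is done.

Besides the shell and the picture viewer there is one more tool, called after "Emit:" by a JSON object that holds its "method" and its "body", one argument or row to a line. carry_out: Moves the arm, as the interface text tells. Its arguments: {"type":"object","properties":{"steps":{"type":"array","items":{"type":"array","items":{"type":"number"}}},"squeeze":{"type":"number"}},"required":["steps"]}

```bash
mkdir -p pics; cat > h.py <<'E'
import numpy as np, cv2, json, pickle
from bench import ctrl
def snap(name):
    s=ctrl.get_state(); d=ctrl.get_image(name); d['state']=s
    return d
def pose(d):
    if 'cam_to_world' in d: return np.array(d['cam_to_world'])
    T=np.eye(4); s=d['state']; T[:3,:3]=cv2.Rodrigues(np.array(s['tool_rot'],float))[0]; T[:3,3]=s['position']
    return T@np.array(d['T_tool_cam'])
def dist(d): return np.array([d['k1'],0,0,0,0],float)
def ray(d,u,v):
    p=cv2.undistortPoints(np.array([[[u,v]]],float),np.array(d['camera_matrix'],float),dist(d))[0,0]
    T=pose(d); return T[:3,3],T[:3,:3]@np.array([p[0],p[1],1.])
def atz(d,u,v,z):
    o,r=ray(d,u,v); return o+r*(z-o[2])/r[2]
def proj(d,P):
    T=np.linalg.inv(pose(d)); P=np.atleast_2d(np.array(P,float))
    return cv2.projectPoints(P,cv2.Rodrigues(T[:3,:3])[0],T[:3,3],np.array(d['camera_matrix'],float),dist(d))[0][:,0]
def tri(L):
    A=np.zeros((3,3));b=np.zeros(3)
    for o,r in L:
        r=r/np.linalg.norm(r);M=np.eye(3)-np.outer(r,r);A+=M;b+=M@o
    return np.linalg.solve(A,b)
def save(d,f): cv2.imwrite('pics/'+f+'.png',d['pixels'][:,:,::-1]); pickle.dump(d,open(f+'.pkl','wb'))
def load(f): return pickle.load(open(f+'.pkl','rb'))
E
python3 - <<'E'
from h import *
a=snap('scene');save(a,'s0');b=snap('top');save(b,'t0')
print(a['state']); print(a['k1'],b['k1'],a['camera_matrix'],pose(a),pose(b))
E
```

```text
{'time': 0.0, 'joint_positions': array([ 1.22810072,  0.32184766, -0.07009095,  1.4516823 ,  0.02260084,
        1.37078473, -0.05685594]), 'qd': array([ 1.75382165e-03, -9.99701593e-04, -1.87525546e-04, -1.19955277e-05,
       -1.55624683e-04, -2.18968782e-03, -6.04529256e-05]), 'joint_torque': array([ 1.95732214e-04, -4.91278267e+01, -4.03824728e-01, -3.12525880e+01,
       -6.40644087e-02,  4.36417444e-02,  1.63689224e-04]), 'position': array([ 0.22676102, -0.60849154,  0.18284195]), 'tool_rot': array([-3.08985600e+00, -5.57275621e-01,  6.87716885e-04]), 'ft_force': array([ 0.15928661, -0.26799779, -0.08664533]), 'torque': array([-0.00138335,  0.01861267, -0.01003878]), 'grip_force': 0.0, 'grip_width': 1.0011160924107696}
0.03965049859524017 -0.15882091052023078 [[422.63600756   0.         283.3993312 ]
 [  0.         422.63600756 211.06521866]
 [  0.           0.           1.        ]] [[-0.10834489  0.73699725 -0.66715548  1.15839571]
 [ 0.99408515  0.07526424 -0.07829437  0.04927605]
 [-0.00748978 -0.67169215 -0.74079252  0.72093941]
 [ 0.          0.          0.          1.        ]] [[-0.02210825 -0.98287819  0.18292536  0.4623434 ]
 [-0.99972885  0.02039636 -0.01123473 -0.00126941]
 [ 0.00731136 -0.18312414 -0.98306261  1.09787907]
 [ 0.          0.          0.          1.        ]]
```

View pics/s0.png

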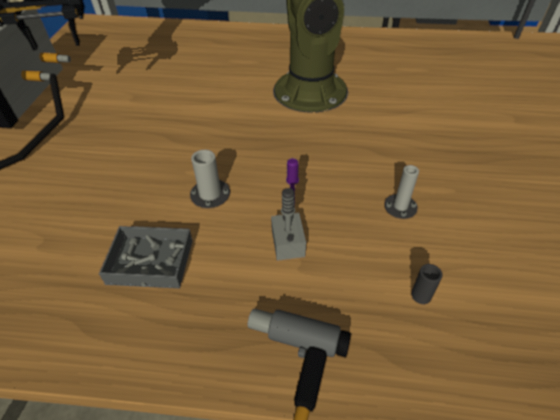

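View pics/t0.png

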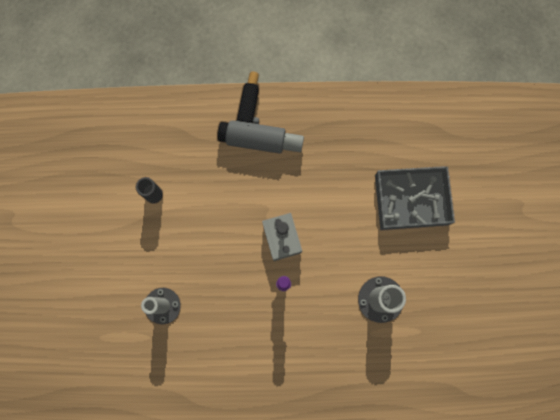

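Candidates for the bit: the grey ribbed head standing in the block (scene 288,203; top 282,228), the purple look-alike behind it (scene 293,172; top 283,284), and dark upright socket (scene 427,284). The grey one in the block fits the description. Narrow tube: scene (407,190), top (155,306). The wide tube is at scene (206,175). Checking the choice in a crop, with the tube alongside.

```bash
python3 - <<'E'
from h import *
s=load('s0');t=load('t0')
def c(d,x,y,w,h,k): return cv2.resize(d['pixels'][y:y+h,x:x+w,::-1],None,fx=k,fy=k,interpolation=cv2.INTER_CUBIC)
A=np.hstack([c(s,250,150,80,120,5)[:, :],c(s,375,155,60,75,6)[:450,:360].copy() if 0 else cv2.resize(s['pixels'][155:230,375,None][:,:,::-1] if 0 else s['pixels'][150:270,365:445,::-1],None,fx=5,fy=5,interpolation=cv2.INTER_CUBIC)])
cv2.imwrite('pics/cs.png',A)
B=np.hstack([c(t,245,200,80,100,5),c(t,120,265,80,100,5)])
cv2.imwrite('pics/ct.png',B)
E
```

```text
(no output)
```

View pics/cs.png

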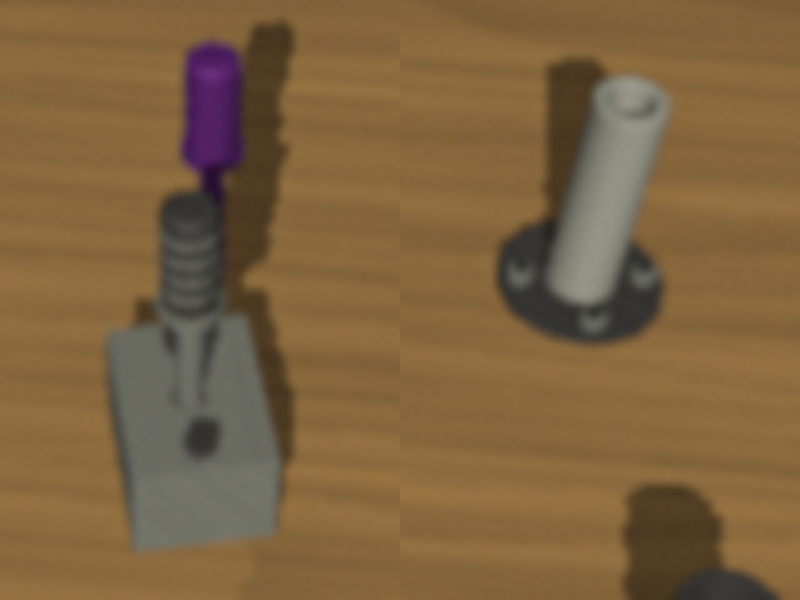

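View pics/ct.png

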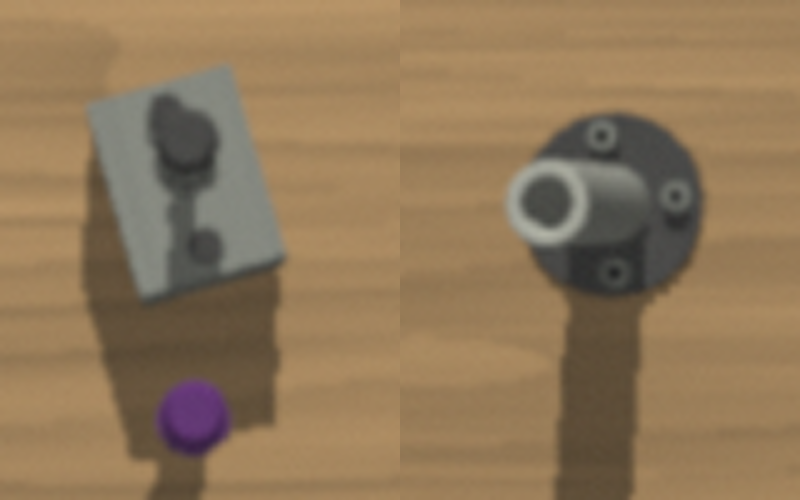

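The crops confirm it. The grey ribbed head in the block has its top at scene (288,191) and top (282.4,227). The purple one stands just behind it at top (283.6,282.4). The narrow tube's mouth is at scene (411,170) and top (149.4,305.4).

```bash
python3 - <<'E'
from h import *
s=load('s0');t=load('t0')
for n,a,b,z in [('bit',(287.6,190.5),(282,226.8),.16),('mouth',(410.8,169.7),(149,305),.115),('purple',(292.2,160.8),(283.2,282),.16)]:
    P=tri([ray(s,*a),ray(t,*b)])
    print(n,P.round(4),atz(s,*a,z).round(4),atz(t,*b,z).round(4))
for uv in [(262.5,221),(290.5,213),(301.5,252),(273,260)]: print(atz(t,*uv,.05).round(4))
st=ctrl.get_state(); R=cv2.Rodrigues(st['tool_rot'])[0]; print(R.round(3),st['position'])
d=snap('wrist'); print(d['T_tool_cam'])
E
```

```text
bit [ 0.6014 -0.0079  0.1607] [ 0.6007 -0.0078  0.16  ] [ 0.6016 -0.0081  0.16  ]
mouth [0.4675 0.2398 0.1142] [0.4684 0.2396 0.115 ] [0.4675 0.2395 0.115 ]
purple [ 0.5043 -0.0082  0.1497] [ 0.5161 -0.0072  0.16  ] [ 0.5038 -0.008   0.16  ]
[0.6304 0.0297 0.05  ]
[ 0.6454 -0.0264  0.05  ]
[ 0.5668 -0.0462  0.05  ]
[0.5522 0.0103 0.05  ]
[[ 0.937  0.349 -0.001]
 [ 0.349 -0.937  0.002]
 [-0.    -0.002 -1.   ]] [ 0.22679271 -0.60856442  0.18297208]
[[ 7.31051420e-04 -9.55012930e-01 -2.96563262e-01  8.06519329e-02]
 [ 9.99999663e-01  8.08883897e-04 -1.39745588e-04  1.89890617e-03]
 [ 3.73344090e-04 -2.96563060e-01  9.55013200e-01 -2.01742055e-01]
 [ 0.00000000e+00  0.00000000e+00  0.00000000e+00  1.00000000e+00]]
```

Emit:
{"method": "carry_out", "body": {
  "steps": [
    [0,0,0,1,1.5,2,1],
    [0,0,0,3,4.5,4,1],
    [0,0,0,5,8,5,1],
    [0,0,0,7.5,12,5,1],
    [0,0,0,10,16,5,1],
    [0,0,0,12.5,20,5,1],
    [0,0,0,15,24,5,1],
    [0,0,0,17.5,28,5,1],
    [0,0,0,20,32,5,1],
    [0,0,0,22.5,36,5,1],
    [0,0,0,25,40,5,1],
    [0,0,0,27.5,44,5,1]
  ],
  "squeeze": 40
}}

```text
time: 1.35
position: [0.5025, -0.1674, 0.2339]
tool_rot: [3.091, 0.557, -0.0]
ft_force: [0.5, -0.3, 0.9]
grip_width: 1.002
grip_force: 0.0
```

Emit:
{"method": "carry_out", "body": {
  "steps": [
    [0,0,0,2,3,0,1],
    [0,0,0,4,7,0,1],
    [0,0,0,6,10.5,0,1],
    [0,0,0,8,13.5,-0.5,1],
    [0,0,0,9.2,15.5,-1.5,1],
    [0,0,0,9.9,16.1,-2,1],
    [0,0,0,9.9,16.1,-2,1],
    [0,0,0,9.9,16.1,-2,1]
  ]
}}

```text
time: 2.15
position: [0.6006, -0.01, 0.2138]
tool_rot: [3.091, 0.554, -0.002]
ft_force: [-0.3, -0.1, 0.1]
grip_width: 1.003
grip_force: 0.0
```

```bash
python3 - <<'E'
from h import *
w=snap('wrist');save(w,'w1'); st=w['state']; print(st['time'],st['position'],st['tool_rot'],st['joint_positions'].round(2))
print(proj(w,[[.601,-.008,.16],[.601,-.008,.105],[.601,-.008,.05]]))
E
```

```text
2.15 [ 0.60063273 -0.00998213  0.21383611] [ 3.09132518e+00  5.54450661e-01 -1.70407162e-03] [ 0.48  0.25 -0.6   1.52  0.15  1.42 -1.35]
[[273.88122778 213.98223816]
 [274.6397915  196.03374631]
 [275.18445983 183.1400632 ]]
```

View pics/w1.png

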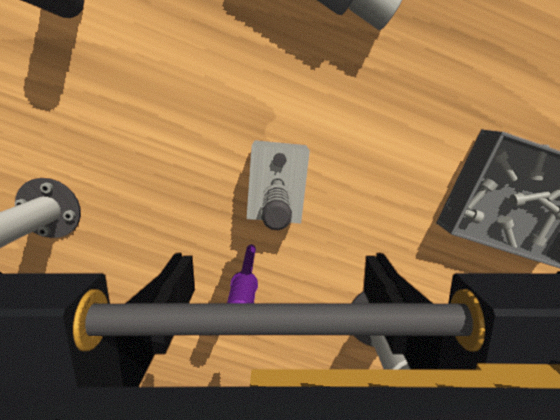

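Wrist view: the bit's head top is at about (276,214), between the open fingers (190 and 367 at row 265). The purple bit at (243,290) lies to the camera's near side, clear of the finger line.

```bash
python3 - <<'E'
from h import *
w=load('w1')
g=cv2.cvtColor(w['pixels'],cv2.COLOR_RGB2GRAY)
for r in (208,212,216,220): print(r,g[r,258:296])
print(g[205:235,276])
print(atz(w,276,214,.16))
E
```

```text
208 [160 146 111  97  80  55  53  61  66  69  77  79  71  72  71  69  70  70
  69  70  74  69  78  75  77  81  87  91  92  87  79  85 117 150 164 152
 160 159]
212 [111  84  94 108  79  54  58  64  63  73  71  63  75  74  71  70  74  68
  76  74  71  71  73  74  65  78  75  69  78  78  87  77  69  83 142 165
 158 159]
216 [ 82  89  84  65  47  43  51  64  70  74  73  70  69  67  72  72  77  72
  70  70  71  70  73  70  68  68  72  71  75  74  71  69  77 100 143 157
 155 158]
220 [ 84  88  89  87  69  47  46  49  69  76  69  71  74  74  67  72  77  74
  73  73  74  66  71  70  71  69  67  68  71  66  65  60  79 125 156 162
 153 159]
[91 85 72 69 70 68 66 76 72 67 69 70 72 71 70 73 72 77 77 73 71 78 62 41
 41 68 88 89 92 96]
[ 0.60155047 -0.00952326  0.16      ]
```

Emit:
{"method": "carry_out", "body": {
  "steps": [
    [0,0,0,0,0.1,-2,1],
    [0,0,0,0,0.1,-4.5,1],
    [0,0,0,0,0.1,-7,1],
    [0,0,0,0,0.1,-9,1],
    [0,0,0,0,0.1,-9.5,1],
    [0,0,0,0,0.1,-9.5,1],
    [0,0,0,0,0.1,-9.5,0.6],
    [0,0,0,0,0.1,-9.5,0.3],
    [0,0,0,0,0.1,-9.5,0],
    [0,0,0,0,0.1,-9.5,0],
    [0,0,0,0,0.1,-9.5,0],
    [0,0,0,0,0.1,-9.5,0]
  ],
  "squeeze": 45
}}

```text
time: 3.4
position: [0.601, -0.007, 0.1191]
tool_rot: [3.092, 0.558, 0.0]
ft_force: [-0.3, 1.0, -0.1]
grip_width: 0.54
grip_force: 0.0
```

Emit:
{"method": "carry_out", "body": {
  "steps": [
    [0,0,0,0,0,0,0],
    [0,0,0,0,0,0,0],
    [0,0,0,0,0,0,0]
  ]
}}

```text
time: 3.7
position: [0.601, -0.0071, 0.119]
tool_rot: [3.092, 0.557, -0.0]
ft_force: [0.3, 0.3, 0.8]
grip_width: 0.265
grip_force: 0.5
```

Emit:
{"method": "carry_out", "body": {
  "steps": [
    [0,0,0,0,0,0,0],
    [0,0,0,0,0,0,0],
    [0,0,0,0,0,0,0],
    [0,0,0,0,0,0,0]
  ]
}}

```text
time: 4.1
position: [0.6032, -0.007, 0.1217]
tool_rot: [3.09, 0.557, 0.008]
ft_force: [-0.4, -0.1, 8.8]
grip_width: 0.013
grip_force: 4.6
```

The fingers shut to almost nothing, so the head isn't between the pads. I'll look.

```bash
python3 - <<'E'
from h import *
a=snap('scene');save(a,'s1');b=snap('top');save(b,'t1');w=snap('wrist');save(w,'w2');s=w['state'];print(s['position'],s['ft_force'],s['grip_width'],s['grip_force'])
A=cv2.resize(a['pixels'][130:270,220:360],(400,400)); B=cv2.resize(w['pixels'],(400,300)); B=np.vstack([B,np.zeros((100,400,3),np.uint8)])
cv2.imwrite('pics/c2.png',np.hstack([A,B])[:,:,::-1])
E
```

```text
[ 0.60326535 -0.00715849  0.12174679] [-0.25171437 -0.99028597  8.62818302] 0.001720163936162238 4.6352267275506165
```

View pics/c2.png

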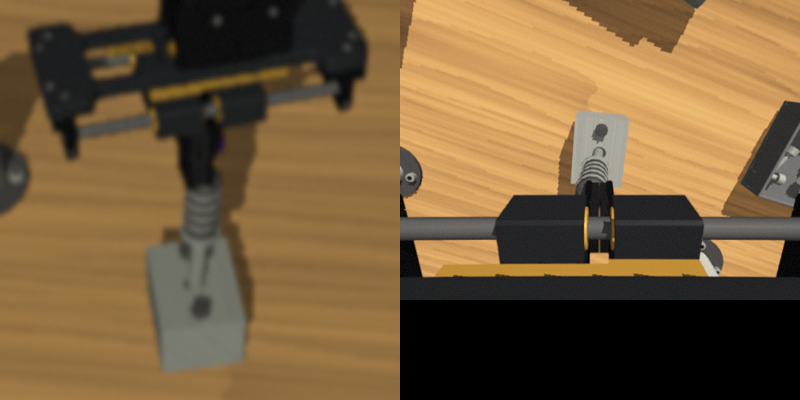

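```bash
python3 - <<'E'
from h import *
a=load('s1');b=load('t1');w=load('w2');s=w['state'];p=np.array(s['position'])
P=[p,p-[0,0,-.019],p+[0,0,.06],[.601,-.008,.16],[.601,-.008,.105]]
for n,d in (('scene',a),('top',b),('wrist',w)): print(n,proj(d,P).round(1).tolist())
print(cv2.Rodrigues(s['tool_rot'])[0].round(3))
A=cv2.resize(a['pixels'][150:230,250:330],(400,400),interpolation=2); B=cv2.resize(w['pixels'][200:300,230:330],(400,400),interpolation=2)
cv2.imwrite('pics/c3.png',np.hstack([A,B])[:,:,::-1])
E
```

```text
scene [[287.8, 205.4], [287.8, 198.6], [287.8, 183.1], [287.5, 190.6], [287.5, 210.4]]
top [[281.4, 228.9], [281.4, 227.4], [281.5, 224.0], [282.0, 227.1], [281.9, 231.4]]
wrist [[275.6, 241.6], [275.4, 253.9], [274.8, 290.2], [275.1, 273.2], [275.7, 235.7]]
[[ 0.937  0.349  0.005]
 [ 0.349 -0.937 -0.001]
 [ 0.005  0.003 -1.   ]]
```

View pics/c3.png

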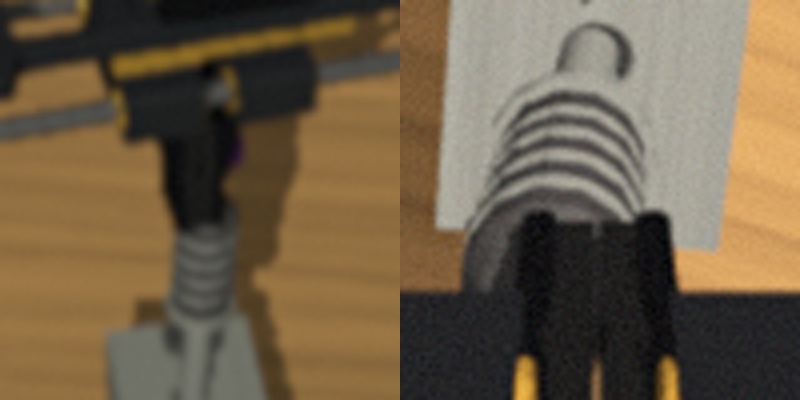

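```bash
python3 - <<'E'
from h import *
a=load('s1');w=load('w2');s=w['state']
R=cv2.Rodrigues(s['tool_rot'])[0];p=np.array(s['position'])
for A in [(289.4,196.4),(289.4,194),(289.4,199)]:
    L=[ray(a,*A),ray(w,279.2,254)];P=tri(L);print(P.round(4),(R.T@(P-p)).round(4),proj(a,P),proj(w,P))
# bounds of finger in tool frame at x=+9.5mm (front face): which z fits wrist row 254
for z in (0,-.02,-.03,-.04,-.05): print(z,[proj(w,p+R@[x,0,z])[0].round(1).tolist() for x in (0,.0095)],[proj(a,p+R@[x,0,z])[0].round(1).tolist() for x in (0,.0095)])
E
```

```text
[ 0.61   -0.0052  0.1546] [ 0.0071  0.0006 -0.0328] [[288.47422912 196.12383411]] [[276.17915074 252.31656857]]
[ 0.614  -0.0042  0.165 ] [ 0.0113  0.0011 -0.0432] [[288.78992783 193.82061811]] [[277.10610764 252.84474992]]
[ 0.6054 -0.0063  0.1431] [ 0.0024  0.     -0.0213] [[288.13307152 198.61598756]] [[275.2756455  251.78869087]]
0 [[275.6, 241.6], [275.6, 227.1]] [[287.8, 205.4], [289.1, 208.9]]
-0.02 [[275.3, 254.8], [275.2, 239.0]] [[287.8, 198.2], [289.1, 201.7]]
-0.03 [[275.1, 262.4], [275.1, 246.0]] [[287.8, 194.5], [289.1, 198.0]]
-0.04 [[274.9, 270.8], [274.9, 253.6]] [[287.8, 190.8], [289.1, 194.3]]
-0.05 [[274.7, 280.2], [274.6, 262.2]] [[287.8, 186.9], [289.2, 190.4]]
```

The scene and wrist views both put the real fingertips about 38 mm above the reported TCP. The shut tips are on top of the head (z 0.160, with TCP at 0.122), and that upward contact force fits. So the pads only caught the head's top edge and slipped off. I'll raise, reopen, and check that the bit still stands in the hole and that the tip offset holds.

Emit:
{"method": "carry_out", "body": {
  "steps": [
    [0,0,0,0,0,2,0],
    [0,0,0,0,0,5,0.2],
    [0,0,0,0,0,6.5,1],
    [0,0,0,0,0,6.5,1],
    [0,0,0,0,0,6.5,1],
    [0,0,0,0,0,6.5,1],
    [0,0,0,0,0,6.5,1],
    [0,0,0,0,0,6.5,1],
    [0,0,0,0,0,6.5,1],
    [0,0,0,0,0,6.5,1]
  ]
}}

```text
time: 5.25
position: [0.6009, -0.0071, 0.1837]
tool_rot: [-3.092, -0.558, 0.001]
ft_force: [-0.5, -0.0, 0.1]
grip_width: 0.74
grip_force: 0.0
```

```bash
python3 - <<'E'
from h import *
a=snap('scene');save(a,'s2');w=snap('wrist');save(w,'w3');s=w['state'];print(s['time'],s['position'],s['tool_rot'],s['ft_force'],s['grip_width'])
p=np.array(s['position'])
print(proj(a,[p,p+[0,0,.038],[.601,-.008,.16]]),proj(w,[[.601,-.008,.16],[.601,-.008,.105]]))
A=cv2.resize(a['pixels'][120:240,230:350],(480,480),interpolation=2); B=cv2.resize(w['pixels'][150:310,225:331],(318,480),interpolation=2)
cv2.imwrite('pics/c4.png',np.hstack([A,B])[:,:,::-1])
E
```

```text
5.3 [ 0.60097765 -0.0070532   0.18384996] [-3.09168601e+00 -5.57573772e-01  2.81871567e-04] [0.51025163 0.02211928 0.44304539] 0.7871367612746262
[[287.99693315 181.41760678]
 [288.01034037 165.82416955]
 [287.48523358 190.60568984]] [[277.20693831 228.97448073]
 [277.49345341 206.66291794]]
```

View pics/c4.png

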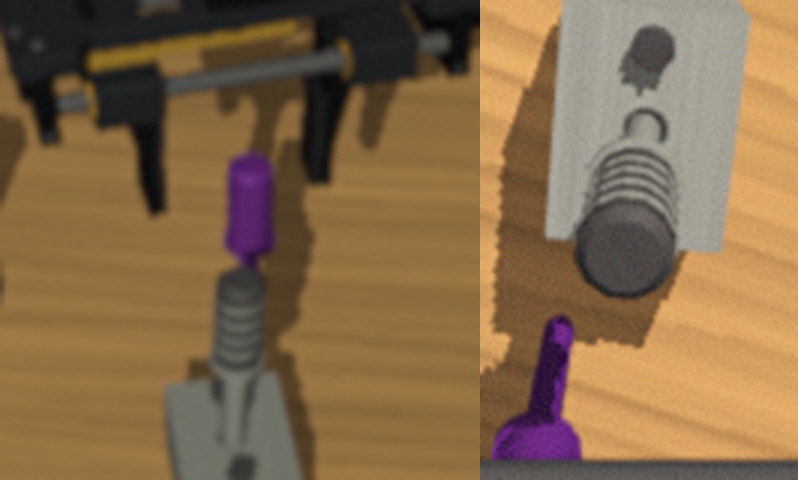

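The bit still stands in the block, leaning slightly. Its head top is at scene (290,191) and wrist (273,232). The fingertips' midpoint is at scene (289.4,169.4), where the 38 mm offset puts it.

```bash
python3 - <<'E'
from h import *
a=load('s2');w=load('w3')
print(atz(a,290.2,190.6,.16),atz(w,273.3,231.5,.16),tri([ray(a,290.2,190.6),ray(w,273.3,231.5)]))
p=np.array(w['state']['position']);print(proj(a,[p+[.009,.003,z] for z in (.033,.038,.043)]))
E
```

```text
[ 0.60047222 -0.00294188  0.16      ] [ 0.59834059 -0.00613279  0.16      ] [ 0.59750078 -0.00481759  0.15726021]
[[289.18826162 171.48470153]
 [289.19606511 169.36555966]
 [289.20395943 167.22483785]]
```

Emit:
{"method": "carry_out", "body": {
  "steps": [
    [0,0,0,0,0.1,-2.5,1],
    [0,0,0,0,0.1,-5,1],
    [0,0,0,0,0.1,-8,1],
    [0,0,0,0,0.1,-10,1],
    [0,0,0,0,0.1,-10.5,1],
    [0,0,0,0,0.1,-10.5,1],
    [0,0,0,0,0.1,-10.5,0]
  ],
  "squeeze": 45
}}

```text
time: 6.05
position: [0.602, -0.006, 0.0803]
tool_rot: [3.091, 0.557, 0.003]
ft_force: [0.6, 0.2, -0.3]
grip_width: 0.96
grip_force: 0.0
```

Emit:
{"method": "carry_out", "body": {
  "steps": [
    [0,0,0,0,0,0,0],
    [0,0,0,0,0,0,0],
    [0,0,0,0,0,0,0],
    [0,0,0,0,0,0,0],
    [0,0,0,0,0,0,0],
    [0,0,0,0,0,0,0],
    [0,0,0,0,0,0,0],
    [0,0,0,0,0,0,0],
    [0,0,0,0,0,0,0],
    [0,0,0,0,0,0,0]
  ]
}}

```text
time: 7.05
position: [0.6011, -0.0063, 0.079]
tool_rot: [3.092, 0.557, 0.0]
ft_force: [-0.1, -0.8, -0.4]
grip_width: 0.269
grip_force: 44.9
```

Gripped at 45 N and 23 mm, which fits the head. Next I lift and carry it to above the tube.

Emit:
{"method": "carry_out", "body": {
  "steps": [
    [0,0,0,0,0,1,0],
    [0,0,0,0,0,3,0],
    [0,0,0,0,0,6,0],
    [0,0,0,0,0,10,0],
    [0,0,0,-0.5,1,13,0],
    [0,0,0,-2,4,13.5,0],
    [0,0,0,-4,7.5,13.5,0],
    [0,0,0,-6,11,13.5,0],
    [0,0,0,-8,14.5,13.5,0],
    [0,0,0,-10,18,13.5,0],
    [0,0,0,-11.8,21.5,13.5,0],
    [0,0,0,-12.9,23.8,13,0]
  ]
}}

```text
time: 8.25
position: [0.4699, 0.2356, 0.2103]
tool_rot: [-3.09, -0.564, -0.002]
ft_force: [0.4, -0.4, -2.2]
grip_width: 0.263
grip_force: 44.9
```

Emit:
{"method": "carry_out", "body": {
  "steps": [
    [0,0,0,-0.4,0.8,0,0],
    [0,0,0,-0.4,0.8,0,0],
    [0,0,0,-0.4,0.8,0,0]
  ]
}}

```text
time: 8.55
position: [0.4689, 0.2383, 0.2092]
tool_rot: [3.091, 0.554, 0.0]
ft_force: [0.9, -0.2, -1.5]
grip_width: 0.264
grip_force: 44.9
```

```bash
python3 - <<'E'
from h import *
a=snap('scene');save(a,'s3');b=snap('top');save(b,'t3');w=snap('wrist');save(w,'w4');s=w['state'];print(s['time'],s['position'],s['tool_rot'],s['ft_force'],s['grip_width'],s['grip_force'])
p=np.array(s['position'])
P=[p+[0,0,-.069],p+[0,0,.026],[.4678,.2397,.115]]
for d in (a,w,b): print(proj(d,P).round(1).tolist())
A=cv2.resize(a['pixels'][120:220,360:460],(480,480),interpolation=2); q=proj(w,P[0])[0].astype(int);x0,y0=np.clip(q-[40,60],0,[480,300]); print(x0,y0)
B=cv2.resize(w['pixels'][y0:y0+120,x0:x0+80],(320,480),interpolation=2)
cv2.imwrite('pics/c5.png',np.hstack([A,B])[:,:,::-1])
E
```

```text
8.65 [0.46916072 0.23788013 0.20899706] [ 3.09204958e+00  5.52194361e-01 -2.44358041e-04] [ 0.48555202 -0.49682099 -0.95992165] 0.26646330974912846 44.873655837000115
[[412.6, 160.9], [423.8, 122.7], [410.8, 169.5]]
[[276.3, 209.7], [275.2, 259.3], [274.0, 202.2]]
[[146.5, 304.0], [132.2, 303.7], [148.9, 304.8]]
236 149
```

View pics/c5.png

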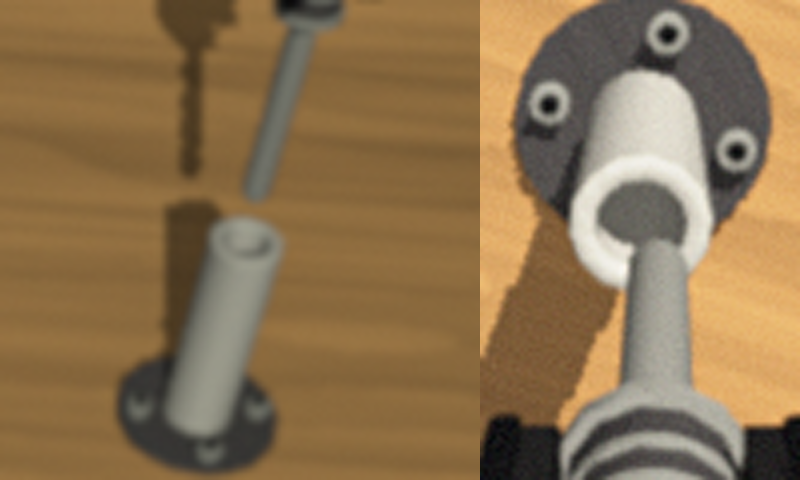

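The tip hangs at scene (413,160.4) and wrist (280.5,213). The mouth's centre is at scene (411.2,170.5) and wrist (276.4,204.5). I'll work out the horizontal difference within each camera.

```bash
python3 - <<'E'
from h import *
a=load('s3');w=load('w4')
for n,d,t,m in (('s',a,(413.1,160.4),(411.1,170.2)),('w',w,(280.3,213),(276.4,204.3))):
    print(n,atz(d,*t,.140),atz(d,*m,.115),(atz(d,*m,.115)-atz(d,*t,.140))*100)
print(tri([ray(a,413.1,160.4),ray(w,280.3,213)]),tri([ray(a,411.1,170.2),ray(w,276.4,204.3)]))
# shank lean: collar-level shank pts (scene) 
print(atz(a,360+308/4.8,120+25/4.8,.235-.012))
E
```

```text
s [0.46761603 0.23900316 0.14      ] [0.46993165 0.24010759 0.115     ] [ 0.23156244  0.11044316 -2.5       ]
w [0.46765898 0.23386223 0.14      ] [0.46676976 0.23705419 0.115     ] [-0.08892242  0.31919523 -2.5       ]
[0.46961741 0.23622092 0.14298432] [0.46742021 0.23878091 0.11391298]
[0.46031589 0.24238095 0.223     ]
```

Emit:
{"method": "carry_out", "body": {
  "steps": [
    [0,0,0,0.05,0.2,0,0],
    [0,0,0,0.05,0.2,-1.5,0],
    [0,0,0,0.05,0.2,-3,0],
    [0,0,0,0.05,0.2,-4.5,0],
    [0,0,0,0.05,0.2,-6,0],
    [0,0,0,0.05,0.2,-7.5,0],
    [0,0,0,0.05,0.2,-9,0],
    [0,0,0,0.05,0.2,-9.5,0],
    [0,0,0,0.05,0.2,-9.5,0]
  ],
  "squeeze": 60
}}

```text
time: 9.6
position: [0.4679, 0.2417, 0.113]
tool_rot: [3.092, 0.558, -0.003]
ft_force: [0.0, -0.2, -1.2]
grip_width: 0.262
grip_force: 59.9
```

Emit:
{"method": "carry_out", "body": {
  "steps": [
    [0,0,0,0,-0.1,-0.6,0],
    [0,0,0,0,-0.1,-1.2,0],
    [0,0,0,0,-0.1,-1.5,0],
    [0,0,0,0,-0.1,-1.8,0],
    [0,0,0,0,-0.1,-2.1,0],
    [0,0,0,0,-0.1,-2.1,0]
  ]
}}

```text
time: 10.2
position: [0.4695, 0.2413, 0.0948]
tool_rot: [3.091, 0.557, 0.003]
ft_force: [-2.1, -1.1, 7.7]
grip_width: 0.262
grip_force: 59.9
```

Emit:
{"method": "carry_out", "body": {
  "steps": [
    [0,0,0,0,0,-0.3,0],
    [0,0,0,0,0,-0.6,0],
    [0,0,0,0,0,-0.9,0],
    [0,0,0,0,0,-0.9,0],
    [0,0,0,0,0,-0.9,0],
    [0,0,0,0,0,-0.9,0]
  ]
}}

```text
time: 10.8
position: [0.47, 0.2415, 0.0888]
tool_rot: [3.09, 0.557, 0.005]
ft_force: [-8.0, -4.6, 27.3]
grip_width: 0.263
grip_force: 59.9
```

Emit:
{"method": "carry_out", "body": {
  "steps": [
    [0,0,0,0,0,-0.2,0],
    [0,0,0,0,0,-0.4,0],
    [0,0,0,0,0,-0.4,0],
    [0,0,0,0,0,-0.4,0]
  ]
}}

```text
time: 11.2
position: [0.4707, 0.2415, 0.0885]
tool_rot: [3.088, 0.556, 0.007]
ft_force: [-14.9, -10.1, 50.5]
grip_width: 0.26
grip_force: 60.0
```

The force rose from 27 to 50 N with almost no motion, at the height where the collar should meet the rim, so it is home. I'll ease the press, open, back off and look.

Emit:
{"method": "carry_out", "body": {
  "steps": [
    [0,0,0,0,0,0.4,0],
    [0,0,0,0,0,0.7,0],
    [0,0,0,0,0,0.7,0]
  ]
}}

```text
time: 11.5
position: [0.4699, 0.2414, 0.0889]
tool_rot: [3.092, 0.557, 0.005]
ft_force: [-1.8, -1.5, 11.5]
grip_width: 0.261
grip_force: 60.0
```

Emit:
{"method": "carry_out", "body": {
  "steps": [
    [0,0,0,0,0,0,1],
    [0,0,0,0,0,0,1],
    [0,0,0,0,0,0,1],
    [0,0,0,0,0,0,1],
    [0,0,0,0,0,0,1],
    [0,0,0,0,0,0,1],
    [0,0,0,0,0,0,1],
    [0,0,0,0,0,0,1],
    [0,0,0,0,0,0,1],
    [0,0,0,0,0,2,1],
    [0,0,0,0,0,5,1],
    [0,0,0,0,0,9,1]
  ]
}}

```text
time: 12.7
position: [0.4672, 0.2403, 0.1766]
tool_rot: [3.091, 0.558, -0.005]
ft_force: [0.9, -0.1, -0.1]
grip_width: 0.998
grip_force: 0.0
```

Emit:
{"method": "carry_out", "body": {
  "steps": [
    [0,0,0,0,-2,3,1],
    [0,0,0,0,-6,5,1],
    [0,0,0,0,-10,5,1],
    [0,0,0,0,-14,5,1],
    [0,0,0,0,-14,5,1]
  ]
}}

```text
time: 13.2
position: [0.4691, 0.094, 0.227]
tool_rot: [3.091, 0.541, -0.0]
ft_force: [0.9, -0.8, -0.5]
grip_width: 1.001
grip_force: 0.0
```

```bash
python3 - <<'E'
from h import *
a=snap('scene');save(a,'s4');b=snap('top');save(b,'t4');s=b['state'];print(s['time'],s['position'],s['ft_force'],s['grip_width'])
m=[.468,.2397]
print(proj(a,[m+[z] for z in (.115,.119,.17)]))
A=cv2.resize(a['pixels'][120:220,360:460],(480,480),interpolation=2); B=cv2.resize(b['pixels'][260:350,110:170],(320,480),interpolation=2)
cv2.imwrite('pics/c6.png',np.hstack([A,B])[:,:,::-1])
E
```

```text
13.25 [0.46881508 0.09768899 0.22701133] [ 0.43454421  0.2935575  -0.29927024] 1.0008195712943386
[[410.81800548 169.57071037]
 [411.23349467 168.15208636]
 [416.7998221  149.1825084 ]]
```

View pics/c6.png

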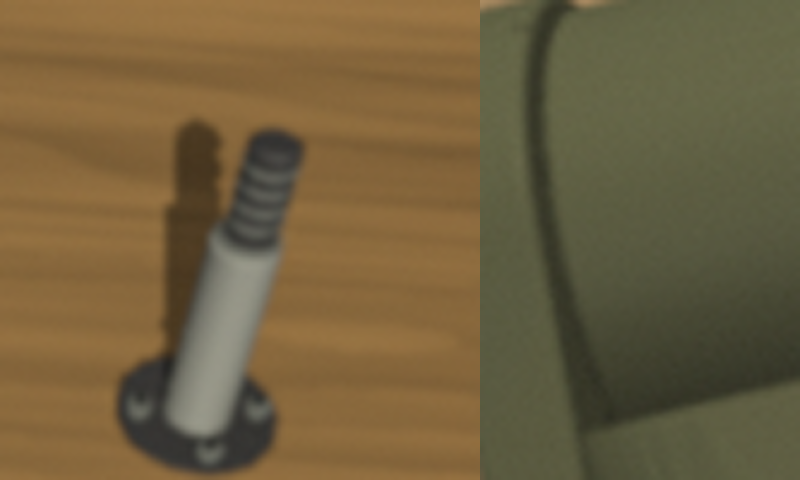

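The bit stands in the narrow tube with its collar flush on the rim. Its head top is at scene (417,151), against (417,149) expected when seated. The gripper is clear, so I'm handing in.

```bash
python3 -c "
from bench import ctrl
print(ctrl.close_job())"
```

```text
the job is handed in; nothing more can be done
None
```

The bit is in the narrow tube, pressed fully home with its collar on the rim, released, and handed in at about 13 s; the first grasp slipped off the head because the fingertips sat about 38 mm above the reported TCP, but the second held.

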